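Hang the rinsed bottle on the drying peg

ROBOT

A 7-joint arm with a two-finger parallel gripper is mounted at the origin on a cart in front of the work surface, level with it; the furniture and walls round the work are solid. World frame = base frame: x ahead of the robot, y to its left, z up, the work surface at z = 0. Lengths are in m, angles in rad, forces in N, time in s.
With the tool pointing down it reaches from about 0.425 to 0.95 m from the base axis. Payload 4.7 kg.
Tool frame: the origin (TCP) lies on the centre line of the jaws, within the pads' length; the fingertips stand 19 mm ahead of it and the grasp point (between the pads) is the TCP (arm.tip_reach is the distance from the TCP to the fingertips, in m); z points along the fingers, y is the direction in which the jaws open and shut (so a half turn about z gives the same grasp; the last joint's range is limited). The gripper opens to 87 mm and grips with 3 to 60 N. Pads are 19 mm wide; open, the fingers measure 117 mm over their backs; the gripper's body (75 mm by 190 mm) begins 51 mm behind the grasp point.
Start: joints at [1.13, 0.469, -0.049, 1.532, 0.024, 1.141, -0.082], TCP at [0.27, -0.619, 0.242] pointing down, gripper open.
Joint ranges: [-2.59, 2.59], [-0.33, 1.99], [-1.39, 1.29], [0.1, 2.45], [-1.04, 4.18], [0.21, 1.99], [-2.66, 2.66]. Speed limits (rad/s): [2.57, 2.57, 3.14, 3.14, 3.14, 3.14, 3.14].

INTERFACE

Orientations are given as a unit quaternion [x, y, z, w].
In Python, from cell import status, eyes, ticket, models, arm gives the robot as it stands.
- The arm moves only by the shell command python3 -m crank 'ROWS' [OPENING] [FORCE]. ROWS is JSON, one flat list of numbers, 4 for each row, row after row: the shift along the world's x, y, z in cm, then the turn about the world's z in rad. In form: [tx, ty, tz, spin, tx, ty, tz, spin, ...]. A call has 1 to 12 rows; each row shifts and turns the commanded pose from where the row before left it; what a row does not reach is not made up. A row lasts 1/10 s, in which the tool goes at most 50 mm and 8.59 degrees, less where a joint would pass 70% of its speed; a pose out of reach is approached as far as the arm can. A call with a gripper value outside its range is refused whole. OPENING is the opening, from -1 (shut) to 1 (fully open), set as the call begins (- or left out, the last holds). The fingers move at their own pace and stop on an object; FORCE is the grip in N (left out, the last holds). Time passes only in rows, so rows that do not move let the fingers close. It gives the time, the measured TCP pose, the force and the opening at its end, in the units of the state.
- status.observe(): the state, without advancing time (a new reading comes with each control period).
- eyes.grab_frame(name): name is "scene" or "side" or "wrist"; returns a dict with "img" (400x640x3 uint8, red, green, blue), "range_z" (400x640 float32, m along the optical axis (not along the pixel's ray), 0 where there is no reading), "fovy" (degrees; the focal length in pixels is half the picture's height over the tangent of half this angle, whatever the lens; pixels are square), "cx", "cy" (the principal point, pixels), "dist_coeffs" ([k1, k2, p1, p2, k3] as OpenCV has them; the pictures are not rectified), "extrinsics" (4x4, takes a point from camera to world coordinates). Camera axes: x right, y up, looking along -z (the intrinsics and any distortion apply to the point x, -y, -z); pixel columns grow to the right and rows downward; lengths in m; the calibration is good to about 2 mm. A picture is of the moment at which its call begins.
- ticket.finish_job(): hands the job in, once; it reports no verdict.
Trained networks look in the newest picture that a camera, given by its name, has taken for a name from the list of things; names that differ only in an ending like _2 or _b are one class to them, and where a whole thing is asked for, a point or a joint stands for the part that bears it (a point fixed in the world has none). Each returns a list of dicts, best first, with "score" (0 to 1); they miss things now and then, are a little off and sometimes report something else, mostly with a low value. They report only what shows in the picture. A call takes as long as a camera call. They do not tell look-alikes from the thing itself.
- models.search_frame(camera, query): "xyz" ([x, y, z] in m, in world coordinates, good to about 4 mm: the middle of the surface that is visible of it).
- models.spot_point(camera, query): "xyz" ([x, y, z] in m, in world coordinates, good to about 4 mm: a listed point, or the origin of a listed thing).
The state is a dict: "clock": time; "joint_pos": joint angles; "dq": joint speeds; "effort": joint torques, N m; "ee_pos": TCP position; "tcp_rot": TCP orientation; "wrist_force": force on the tool from outside, world axes, zero at the start; "ft_torque": the same for the moment, N m; "opening": opening from 0.0 (shut) to 1.0 (fully open).
Only numpy, scipy, OpenCV 4.12 (cv2) and the standard library are available. Lean on these libraries where they do the work, as an engineer would, in place of code of your own. Each camera call takes 0.05 s, during which the arm holds its last target.

TASK

Hang the open, uncapped bottle upside down on the free drying peg: slide its neck over the peg all the way, so that the bottle hangs on the peg by itself with its bottom resting on the peg's tip. Leave the capped bottle where it lies.

Things in the scene. Friction and masses are not known exactly. Their poses are not given: they have to be found in the camera images.
- bottle_center (a point): Centre of the 50 x 50 mm square, 80 mm long body of the open bottle: hollow white plastic, no cap, lying on its side on the bench, about 0.09 kg. Grip it across two flat sides (50 mm). Axes: -x points along the bottle out of its mouth (at the start roughly to the robot), +x to its bottom, y and z across the flats (z up at the start). Inside of the bottom: 36 mm along +x.
- bottle_mouth (a point): Centre of the open bottle's mouth at the neck's rim, 74 mm from bottle_center along -x; axes as there. The round neck is 34 mm outside and 22 mm long with an open bore of 28 mm, behind it a 12 mm sloping shoulder joins the square body.
- free_peg: The free drying peg: bare round steel rod, 10 mm thick, leaning 25 degrees from vertical (to the right and away from the robot), on a fixed dark steel foot plate 120 x 85 x 12 mm. Origin: foot of the rod at the plate's top; z along the rod to its tip. Collar 22 mm wide on the first 12 mm. An equal stand near it already carries a fixed upside-down bottle.
- peg_tip (a point): Rounded top end of the free peg, 135 mm from its foot along the rod; axes as for free_peg (z along the rod). With the bottle fully on, the tip touches the inside of the bottle's bottom and the mouth is about 25 mm from the rod's foot.
- capped_center (a point): Centre of the body of a second loose bottle lying beside the open one, of the same shape and size but closed with a ribbed grey cap 41 mm wide; axes as for bottle_center. It is not wanted.
Things that resemble listed ones, but are neither listed nor needed, are in the scene too. Leave any pink look-alike of the part that bears bottle_center alone.

How it is judged:
On the way:
1. the open bottle is lifted clear of the bench (height (world z) of bottle_center above 0.1 m), for 0.2 s.
At the end, for the whole second after the job is handed in: The open bottle hangs at rest, upside down, on the free peg: the centre of its mouth within 20 mm of the rod's centre line and 0 to 45 mm from the rod's foot along it, the bottle's axis within 20 degrees of the rod (z of bottle_mouth in the frame of free_peg between 0 and 0.045 m and x of bottle_mouth in the frame of free_peg between -0.02 and 0.02 m and y of bottle_mouth in the frame of free_peg between -0.02 and 0.02 m and angle between the x axis of bottle_mouth and the z axis of free_peg, either way round below 0.35 rad and linear speed of open_bottle below 0.03 m/s); the robot touches nothing.
It fails at once if the capped bottle is shoved or carried more than 40 mm (distance of capped_center from where it was at the start of the episode above 0.04 m).
It also fails if it takes over 48 s, if anything falls off the work surface, if the arm or the gripper's body presses on something with over 40 N, if the wrist force passes 120 N, or if a joint passes its speed limit or range.

## Working session

There is one attempt and no reset: what is moved stays moved. The work goes in short steps, Python scripts to look and compute and a shell command to move; the robot and the scene stay as the last step left them, time stands still between calls to the robot, and variables do not carry over. Pictures are saved under pics/ and viewed, and the job is handed in when it is done.

```bash
ls; mkdir -p pics
cat > h.py <<'E'
import numpy as np,cv2
from cell import status, eyes, ticket, models, arm
def grab(n,fn=None):
    f=eyes.grab_frame(n)
    if fn: cv2.imwrite('pics/'+fn,cv2.cvtColor(f['img'],cv2.COLOR_RGB2BGR))
    return f
def K(f):
    fl=200/np.tan(np.radians(f['fovy'])/2)
    return np.array([[fl,0,f['cx']],[0,fl,f['cy']],[0,0,1.]])
def w2p(f,P):
    P=np.atleast_2d(P);E=np.linalg.inv(np.array(f['extrinsics']))
    c=P@E[:3,:3].T+E[:3,3]; c=c*[1,-1,-1]
    return cv2.projectPoints(c,np.zeros(3),np.zeros(3),K(f),np.array(f['dist_coeffs'],float))[0][:,0]
def cloud(f):
    h,w=f['range_z'].shape
    u,v=np.meshgrid(np.arange(w),np.arange(h))
    n=cv2.undistortPoints(np.stack([u,v],-1).reshape(-1,1,2).astype(float),K(f),np.array(f['dist_coeffs'],float)).reshape(h,w,2)
    z=f['range_z'].astype(float)
    c=np.stack([n[...,0]*z,-n[...,1]*z,-z],-1);E=np.array(f['extrinsics'])
    W=c@E[:3,:3].T+E[:3,3]; W[z<=0]=np.nan
    return W
E
python3 - <<'E'
from h import *
np.set_printoptions(precision=3,suppress=True)
for c in ['scene','side','wrist']:
    f=grab(c,c+'0.png'); print(c,np.array(f['extrinsics'])[:3,3])
    for q in ['bottle_center','bottle_mouth','free_peg','peg_tip','capped_center']:
        for m in ['spot_point']:
            print(q,m,[(np.round(d['xyz'],3).tolist(),round(d['score'],2),w2p(f,d['xyz'])[0].round().tolist()) for d in getattr(models,m)(c,q)])
s=status.observe();print(s);print(arm.tip_reach)
E
```

```text
pics
scene [0.056 0.246 0.815]
bottle_center spot_point [([0.523, 0.037, 0.028], 0.83, [267.0, 247.0]), ([0.392, 0.182, 0.026], 0.71, [247.0, 323.0]), ([0.465, -0.347, 0.014], 0.51, [391.0, 189.0])]
bottle_mouth spot_point [([0.469, 0.187, 0.028], 0.86, [227.0, 298.0]), ([0.447, 0.042, 0.026], 0.55, [284.0, 270.0])]
free_peg spot_point [([0.465, -0.349, 0.01], 0.59, [391.0, 190.0])]
peg_tip spot_point [([0.457, -0.4, 0.132], 0.55, [413.0, 152.0])]
capped_center spot_point [([0.467, -0.099, 0.028], 0.83, [324.0, 233.0])]
side [-0.374 -1.056  0.833]
bottle_center spot_point [([0.397, 0.18, 0.025], 0.93, [227.0, 196.0]), ([0.521, 0.032, 0.028], 0.86, [286.0, 198.0])]
bottle_mouth spot_point [([0.446, 0.046, 0.023], 0.73, [265.0, 206.0]), ([0.468, 0.188, 0.028], 0.66, [243.0, 187.0])]
free_peg spot_point [([0.46, -0.346, 0.013], 0.55, [362.0, 260.0])]
peg_tip spot_point []
capped_center spot_point [([0.475, -0.099, 0.022], 0.64, [303.0, 220.0])]
wrist [ 0.335 -0.593  0.385]
bottle_center spot_point []
bottle_mouth spot_point []
free_peg spot_point []
peg_tip spot_point []
capped_center spot_point []
{'clock': 0.9, 'joint_pos': array([ 1.13 ,  0.469, -0.049,  1.533,  0.024,  1.141, -0.082]), 'dq': array([ 0.001, -0.   ,  0.   , -0.   , -0.   , -0.   ,  0.001]), 'effort': array([ -0.001, -50.782,  -0.081, -23.645,  -0.061,   0.031,  -0.   ]), 'ee_pos': array([ 0.27 , -0.619,  0.242]), 'tcp_rot': array([0.979, 0.204, 0.   , 0.   ]), 'wrist_force': array([ 1.117, -1.051,  0.192]), 'ft_torque': array([ 0.   ,  0.029, -0.072]), 'opening': 1.004478444810323}
0.019
```

View pics/scene0.png

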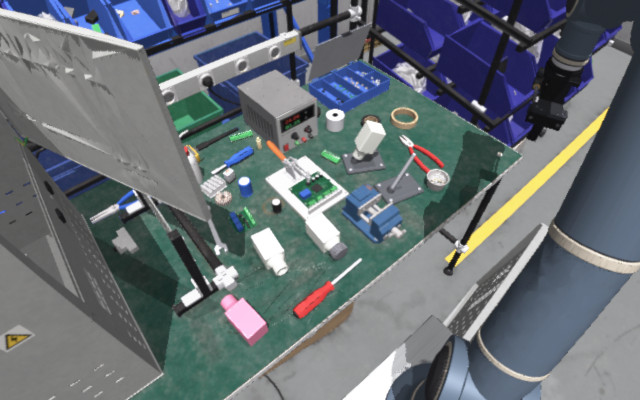

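View pics/side0.png

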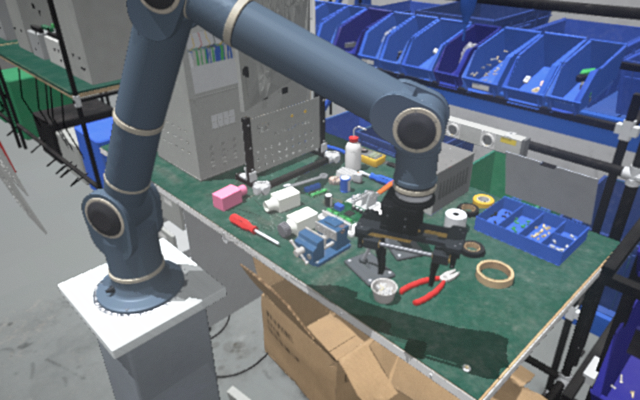

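Run:
```python
import cv2
a=cv2.imread('pics/scene0.png');b=cv2.imread('pics/side0.png')
cv2.imwrite('pics/c1.png',cv2.resize(a[210:370,190:390],None,fx=4,fy=3.7,interpolation=2)[:592])
cv2.imwrite('pics/c2.png',cv2.resize(a[90:240,340:540],None,fx=4,fy=4,interpolation=2)[:600])
cv2.imwrite('pics/c3.png',cv2.resize(b[160:310,200:400],None,fx=4,fy=4,interpolation=2)[:600])
```

```text
(no output)
```

View pics/c1.png

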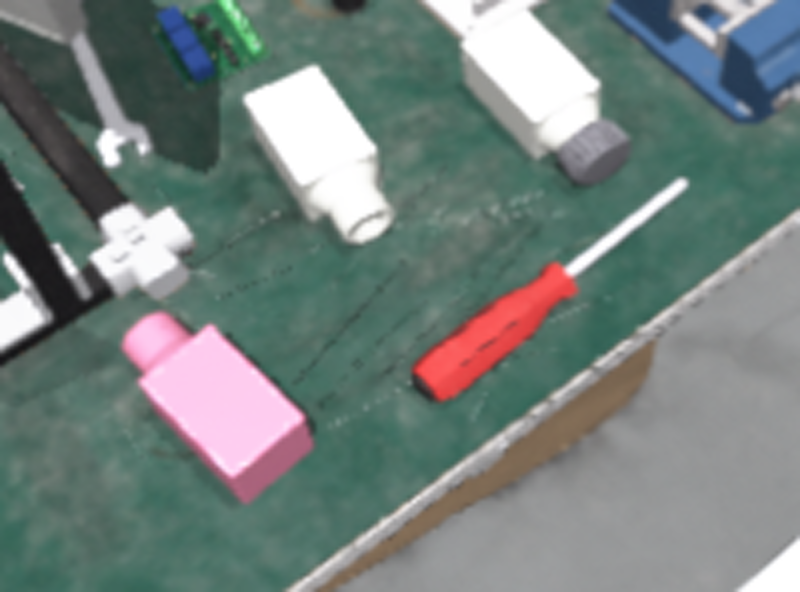

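View pics/c2.png

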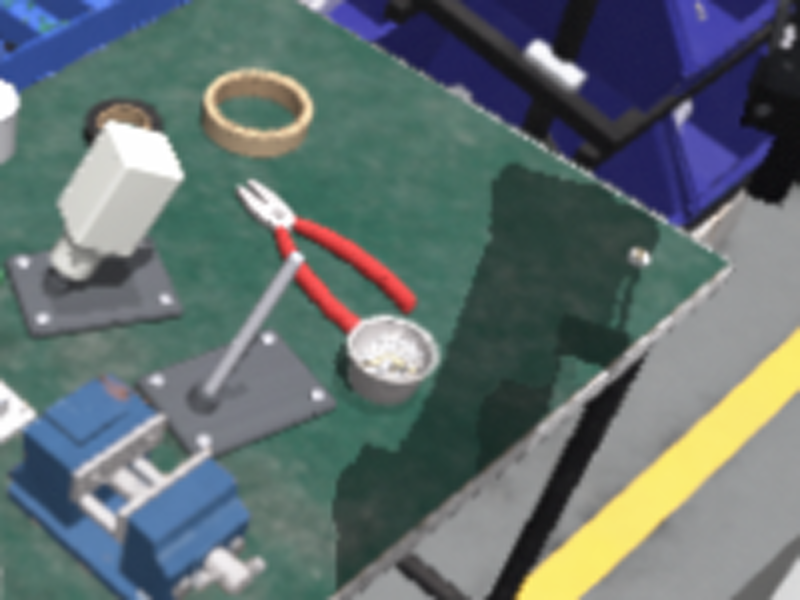

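View pics/c3.png

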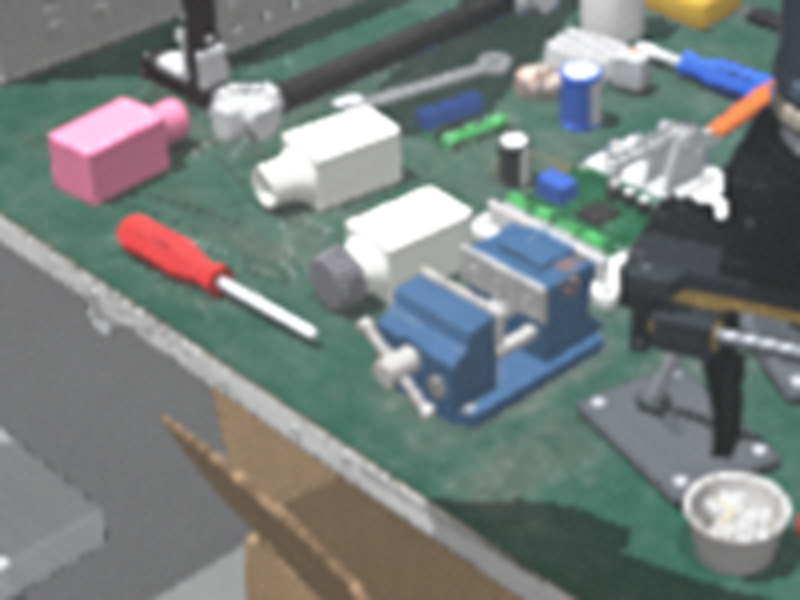

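```bash
cat > fit.py <<'E'
from h import *
np.set_printoptions(precision=4,suppress=True)
E
python3 - <<'E'
from fit import *
f=grab('scene');W=cloud(f);g=grab('side');V=cloud(g)
# bottle top: points with z near .05
for nm,C in (('scene',W),('side',V)):
    m=(np.hypot(C[...,0]-.52,C[...,1]-.035)<.07)&(C[...,2]>.046)&(C[...,2]<.06)
    P=C[m][:,:2]; print(nm,len(P),C[m][:,2].mean() if len(P) else 0, cv2.minAreaRect((P*1000).astype(np.float32)) if len(P) else 0)
# peg: points above plate
m=(np.hypot(W[...,0]-.46,W[...,1]+.37)<.08)&(W[...,2]>.03)&(W[...,2]<.16)
P=W[m]
im=f['img']
vs,us=np.where(m)
for p,u,v in list(zip(P,us,vs))[::6]: print(u,v,p,im[v,u])
E
```

```text
scene 575 0.04901200256836951 ((518.7387084960938, 37.5185432434082), (50.49201965332031, 84.02921295166016), 82.67821502685547)
side 157 0.04825019895435894 ((516.3208618164062, 34.42967224121094), (55.82271957397461, 84.99311065673828), 83.47282409667969)
413 153 [ 0.4553 -0.3969  0.1331] [234 222 229]
411 155 [ 0.4566 -0.3917  0.1281] [132 123 128]
412 156 [ 0.4535 -0.3927  0.1261] [185 184 193]
413 157 [ 0.4496 -0.3925  0.1254] [168 159 166]
409 159 [ 0.4557 -0.3855  0.1178] [162 165 171]
410 160 [ 0.4525 -0.3862  0.1161] [184 183 192]
411 161 [ 0.4496 -0.3877  0.1136] [132 140 143]
407 163 [ 0.4564 -0.3816  0.1048] [180 180 188]
408 164 [ 0.4521 -0.3808  0.1048] [173 173 181]
404 166 [ 0.4617 -0.3789  0.0909] [150 155 160]
405 167 [ 0.4558 -0.3756  0.0938] [185 184 193]
406 168 [ 0.4541 -0.379   0.089 ] [155 157 163]
402 170 [ 0.459  -0.3696  0.0836] [168 169 176]
403 171 [ 0.4568 -0.3722  0.0796] [180 180 188]
399 173 [ 0.4636 -0.3656  0.0707] [126 139 139]
400 174 [ 0.4584 -0.3635  0.0724] [182 181 189]
401 175 [ 0.4558 -0.3655  0.0691] [164 164 171]
397 177 [ 0.4625 -0.3585  0.0604] [158 158 165]
398 178 [ 0.4595 -0.36    0.0577] [183 182 190]
399 179 [ 0.4572 -0.3623  0.054 ] [139 138 146]
395 181 [ 0.4631 -0.3541  0.0466] [173 172 180]
396 182 [ 0.4588 -0.3536  0.0464] [175 175 183]
392 184 [ 0.4671 -0.3487  0.0344] [143 144 151]
394 185 [ 0.4594 -0.3481  0.0373] [176 175 183]
```

Run:
```python
from fit import *
f=grab('scene');W=cloud(f);g=grab('side');V=cloud(g)
m=(np.hypot(W[...,0]-.46,W[...,1]+.37)<.08)&(W[...,2]>.04)&(W[...,2]<.126)
P=W[m];l=cv2.fitLine(P.astype(np.float32),cv2.DIST_HUBER,0,.01,.001).ravel()
print('rod',len(P),l,'az',np.degrees(np.arctan2(l[1],l[0])),np.degrees(np.arccos(abs(l[2]))))
pl=(np.hypot(W[...,0]-.47,W[...,1]+.35)<.1)&(abs(W[...,2]-.012)<.004)&(f['img'].max(-1)<110)&(f['img'].std(-1)<8)
r=cv2.minAreaRect((W[pl][:,:2]*1000).astype(np.float32));print('plate',pl.sum(),r)
# height map 4cm grid, from both
A=np.concatenate([W.reshape(-1,3),V.reshape(-1,3)]);A=A[~np.isnan(A).any(1)]
xs=np.arange(.3,.86,.04);ys=np.arange(.3,-.62,-.04)
print('      '+' '.join('%4d'%(x*100) for x in xs))
W0=W.reshape(-1,3)
for y in ys:
    print('%5.2f '%y+' '.join('%4d'%(1000*np.nanmax(np.r_[-.0,W0[(abs(W0[:,0]-x)<.02)&(abs(W0[:,1]-y)<.02)][:,2]])) for x in xs))
```

```text
rod 114 [-0.1092 -0.4103  0.9054  0.4571 -0.3715  0.0838] az -104.8983 25.125196
plate 55 ((485.60174560546875, -377.22686767578125), (117.537109375, 141.3891143798828), 74.6402359008789)
        30   34   37   41   45   49   53   57   61   65   69   73   77   81   85
 0.30    5    5    5    4    6   31   31    4    5    5    5  598  577  527   32
 0.26    5    7    6    5    5   39   38    5  601  621  621  620    5    4   38
 0.22    5   51   52   52   35  259  621  621  621  621  221  184  140  117   99
 0.18    6   53   54   53  620  620  621  621   35   35   36   35   33   28   31
 0.14    5   52   51   51  620   45   47   33   34   35   34   34   32    0    0
 0.10    4   27    6    7    7    6    7    9   10   11    9   11    1    0    0
 0.06    5   31   19    5   47   55   53   49   21   21   21   18   27   26  130
 0.02    4   32   23    5   50   52   52   48   17   18    5   17   26   28   86
-0.02    6   27   18    5    4    6    4    5    5    4   54   56   39   38   26
-0.06    5   19   41   51   52   51    5    5   41    5   50   52    5    6   29
-0.10    6   19   48 
[... 331 characters left out ...]
85   84   18   16   17   17   17   18  154  155  156
-0.30    6    5    5   15   15   10    4   15   13   21   19    5  155  155  155
-0.34    5    5    5   15   59   15   10  140  120   15    5    4  155  155  156
-0.38    3    6    5   14  135   14   13  147  148   12    5    6   52   51    4
-0.42    4    4   34   35   15   15   13  137  137    3    4   51   53   53   19
-0.46    5    5   37   37   11    4    6    5    6    0    5    6   51   50   49
-0.50    4    4   40   36   17   18   15    6    5    5    0   20    6   51   24
-0.54  551    4    5   15   18   17   16   17   14    5   22   20    5   49   45
-0.58  544    5    6    5    6    6    5    5   27   26   26    5    7   50   43
```

```bash
python3 -m crank '[1.5,3.6,0.2,0.145,1.5,3.6,0.2,0.145,1.5,3.6,0.2,0.145,1.5,3.6,0.2,0.145,1.5,3.6,0,0.145,1.5,3.6,0,0.145,1.5,3.6,0,0.145,1.5,3.6,0,0.145,1.5,3.6,0,0.145]' 1 5
python3 - <<'E'
from fit import *
f=grab('scene','p1.png');W=cloud(f).reshape(-1,3)
for x in np.arange(.44,.66,.03):
    m=(abs(W[:,0]-x)<.015)&(W[:,2]>.07)&(W[:,1]>.08)
    print(x,[ (round(zz,2),round(float(np.nanmin(W[m&(abs(W[:,2]-zz)<.05)][:,1])),3)) for zz in (.1,.2,.3,.4,.5,.6) if (m&(abs(W[:,2]-zz)<.05)).any()])
s=status.observe();print(s['joint_pos'],s['clock'])
E
```

```text
clock: 2.0
ee_pos: [0.4057, -0.2931, 0.2499]
tcp_rot: [0.651, 0.759, -0.0, 0.0]
wrist_force: [0.2, 0.2, 0.5]
opening: 1.002
0.44 [(0.1, 0.38), (0.2, 0.379), (0.3, 0.377), (0.4, 0.377), (0.5, 0.379)]
0.47 [(0.1, 0.379), (0.2, 0.38), (0.3, 0.15), (0.4, 0.15), (0.5, 0.152), (0.6, 0.153)]
0.49999999999999994 [(0.1, 0.205), (0.2, 0.206), (0.3, 0.169), (0.4, 0.168), (0.5, 0.165), (0.6, 0.161)]
0.5299999999999999 [(0.1, 0.203), (0.2, 0.203), (0.3, 0.182), (0.4, 0.182), (0.5, 0.182), (0.6, 0.172)]
0.5599999999999998 [(0.1, 0.38), (0.2, 0.213), (0.3, 0.197), (0.4, 0.195), (0.5, 0.194), (0.6, 0.184)]
0.5899999999999999 [(0.1, 0.38), (0.2, 0.213), (0.3, 0.208), (0.4, 0.203), (0.5, 0.206), (0.6, 0.196)]
0.6199999999999999 [(0.1, 0.215), (0.2, 0.214), (0.3, 0.222), (0.4, 0.22), (0.5, 0.22), (0.6, 0.209)]
0.6499999999999998 [(0.1, 0.215), (0.2, 0.214), (0.3, 0.233), (0.4, 0.23), (0.5, 0.231), (0.6, 0.223)]
[ 0.9227  0.2048 -0.4536  1.9112  0.0984  1.0476  0.5939] 2.05
```

```bash
python3 -m crank '[1.6,3.6,0,0.145,1.6,3.6,0,0.145,1.6,3.6,0,0.145,1.6,3.6,0,0.145,1.6,3.6,0,0.145,1.6,3.6,-1,0.145,1.6,3.6,-1,0.145,1.6,3.6,-1,0.145,1.4,3.5,-1,0.145]'
python3 - <<'E'
from fit import *
s=status.observe();print(s['ee_pos'],s['tcp_rot'],s['joint_pos'])
f=grab('wrist','w1.png');W=cloud(f)
for q in ['bottle_center','bottle_mouth']:
    print(q,[(np.round(d['xyz'],4).tolist(),round(d['score'],2),w2p(f,d['xyz'])[0].round().tolist()) for d in models.spot_point('wrist',q)])
m=(np.hypot(W[...,0]-.52,W[...,1]-.035)<.075)&(W[...,2]>.044)&(W[...,2]<.06)
P=W[m];print(len(P),P[:,2].mean(),cv2.minAreaRect((P[:,:2]*1000).astype(np.float32)))
E
```

```text
clock: 2.95
ee_pos: [0.5481, 0.0296, 0.2094]
tcp_rot: [0.057, 0.998, -0.0, 0.0]
wrist_force: [-0.7, -0.4, 0.5]
opening: 0.997
[0.5481 0.0296 0.2094] [ 0.0575  0.9983 -0.      0.0004] [ 0.491   0.4046 -0.7966  1.8391  0.3336  1.036   1.0178]
bottle_center [([0.5222, 0.0352, 0.0239], 0.91, [327.0, 157.0]), ([0.3965, 0.18, 0.0267], 0.81, [468.0, 3.0])]
bottle_mouth [([0.4739, 0.1926, 0.0251], 0.64, [481.0, 90.0]), ([0.4424, 0.0472, 0.0254], 0.61, [330.0, 73.0])]
4555 0.04995739946869931 ((516.2315063476562, 34.08654022216797), (49.97636795043945, 90.25189208984375), 82.27055358886719)
```

View pics/w1.png

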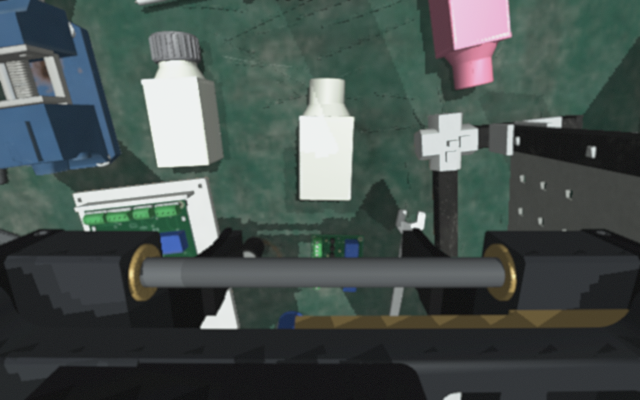

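```bash
python3 -m crank '[0.1,0.1,-4,-0.01,0,0,-4,0,0,0,-4,0,0,0,-3,0,0,0,-2,0,0,0,-1.3,0,0,0,0,0]'
python3 - <<'E'
from fit import *
s=status.observe();print(s['ee_pos'],s['tcp_rot'],s['wrist_force'])
f=grab('wrist','w2.png')
E
```

```text
clock: 3.8
ee_pos: [0.5474, 0.0279, 0.0254]
tcp_rot: [0.066, 0.998, -0.001, -0.001]
wrist_force: [-1.5, -0.4, 0.6]
opening: 1.004
[0.5474 0.0279 0.0254] [ 0.066   0.9978 -0.0006 -0.0013] [-1.5392 -0.397   0.6431]
```

View pics/w2.png

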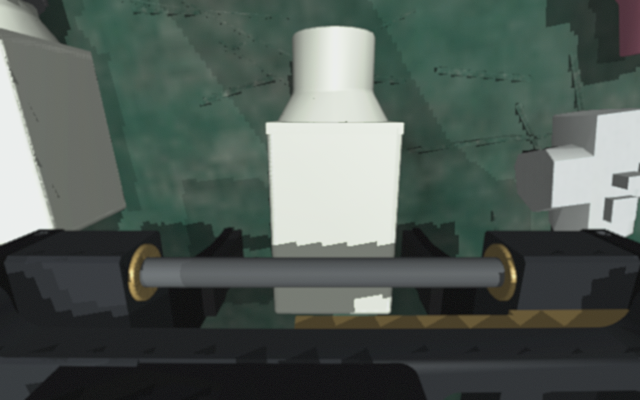

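```bash
python3 -m crank '[0,0.35,0,0,0,0,0,0,0,0,0,0]' -; python3 -m crank '[0,0,0,0,0,0,0,0,0,0,0,0,0,0,0,0,0,0,0,0]' -1 5; python3 -m crank '[0,0,1,0,0,0,2,0,0,0,2,0,0,0,2,0,0,0,0,0]'
python3 - <<'E'
from fit import *
s=status.observe();print(s['ee_pos'],s['wrist_force'],s['ft_torque'],s['opening'])
f=grab('wrist','w3.png');f=grab('scene','s3.png')
i=cv2.imread('pics/s3.png')[170:320,180:380];cv2.imwrite('pics/s3c.png',cv2.resize(i,None,fx=4,fy=4))
E
```

```text
clock: 4.15
ee_pos: [0.5489, 0.0331, 0.0276]
tcp_rot: [0.065, 0.998, 0.0, 0.001]
wrist_force: [0.6, -0.6, 0.0]
opening: 1.004
clock: 4.65
ee_pos: [0.5482, 0.0329, 0.0265]
tcp_rot: [0.065, 0.998, 0.0, -0.0]
wrist_force: [-0.0, -0.1, 0.3]
opening: 0.631
clock: 5.15
ee_pos: [0.5501, 0.0335, 0.0995]
tcp_rot: [0.065, 0.998, 0.0, 0.003]
wrist_force: [0.1, -0.1, -1.0]
opening: 0.575
[0.5501 0.0335 0.0995] [ 0.0577 -0.0641 -0.9506] [ 0.0884 -0.2021  0.0425] 0.5751027736180803
```

View pics/w3.png

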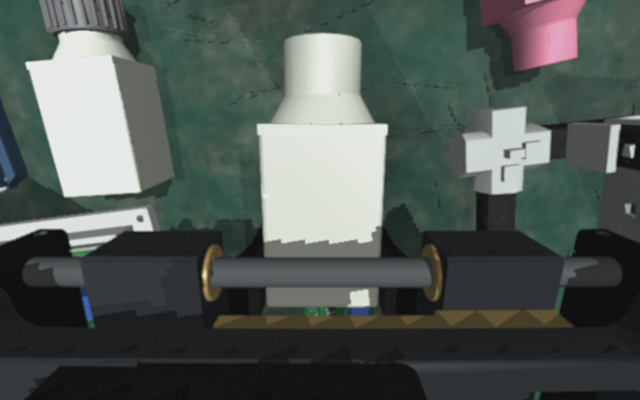

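View pics/s3c.png

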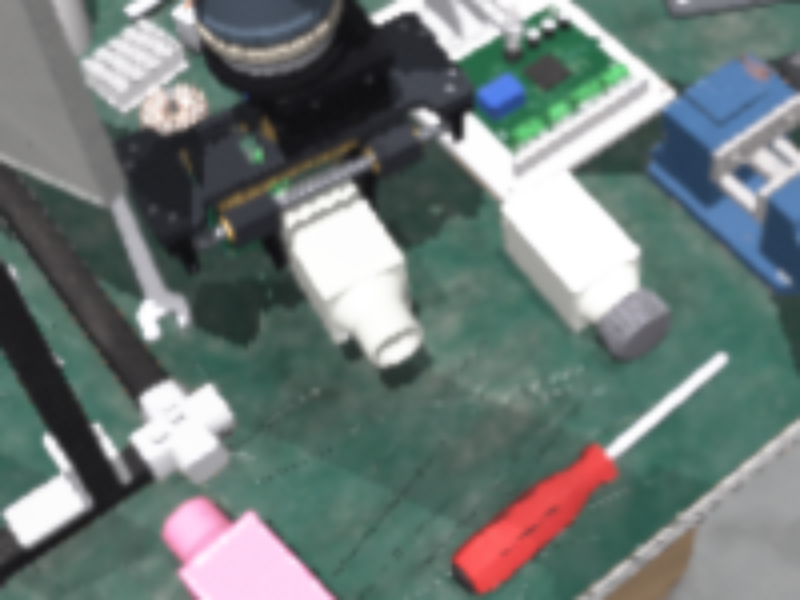

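```bash
python3 -m crank '[0,0,2,0,0,0,2,0,0,0,0,0,0,0,0,0]' - 3
cat > tilt.py <<'E'
from fit import *
import sys
f=grab(sys.argv[1],sys.argv[2]);W=cloud(f)
s=status.observe();T=s['ee_pos'];q=s['tcp_rot'];a=2*np.arctan2(q[1],q[0])
ex=np.array([np.cos(a),np.sin(a),0]);ey=np.array([-ex[1],ex[0],0])
print('tcp',T,'az',np.degrees(a),'F',s['wrist_force'],s['ft_torque'],s['opening'],s['clock'])
im=f['img'].astype(int);D=W-T
d=np.stack([D@ex,D@ey,D[...,2]],-1)
m=(abs(d[...,1])<.02)&(d[...,0]>-.07)&(d[...,0]<.14)&(d[...,2]<.06)&(d[...,2]>-.14)&(im.min(-1)>150)&(im.std(-1)<14)
P=d[m]; print(len(P))
cv2.imwrite('pics/m_'+sys.argv[2],(m*255).astype(np.uint8))
if len(P)>20:
  # profile in (x,z)
  from collections import defaultdict
  for x0 in np.arange(-.07,.14,.01):
    k=(P[:,0]>=x0)&(P[:,0]<x0+.01)
    if k.sum()>3: print('x %.3f n%d z %.3f..%.3f'%(x0+.005,k.sum(),*np.percentile(P[k,2],[5,95])))
E
python3 tilt.py wrist w4.png
```

```text
clock: 5.65
ee_pos: [0.5476, 0.0326, 0.1356]
tcp_rot: [0.065, 0.998, -0.0, -0.001]
wrist_force: [0.9, 0.1, -0.4]
opening: 0.576
tcp [0.5473 0.0325 0.1352] az 172.5612226225593 F [-0.2286 -0.4094 -1.0432] [ 0.0394 -0.2025  0.0187] 0.576800535151403 5.7
17496
x -0.015 n41 z 0.019..0.020
x -0.005 n194 z 0.019..0.021
x 0.015 n641 z 0.016..0.018
x 0.025 n2178 z 0.015..0.017
x 0.035 n2251 z 0.014..0.016
x 0.045 n2329 z 0.013..0.015
x 0.055 n2438 z 0.012..0.014
x 0.065 n2415 z 0.006..0.013
x 0.075 n1756 z -0.003..0.008
x 0.085 n1555 z -0.005..0.002
x 0.095 n1598 z -0.007..0.001
x 0.105 n100 z -0.004..0.000
```

View pics/w4.png

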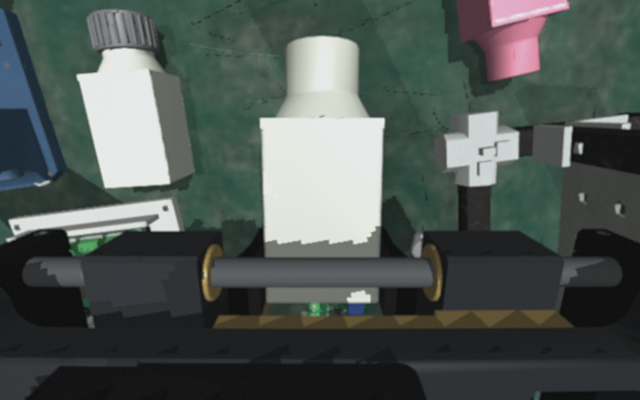

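```bash
python3 -m crank '[0,0,2,0,0,0,3.5,0,-0.5,-2,3.5,-0.1,-0.9,-3.6,1,-0.12,-0.9,-3.8,0,-0.13,-0.9,-3.8,0,-0.13,-0.9,-3.8,0,-0.13,-0.9,-3.8,0,-0.13,-0.9,-3.8,0,-0.13,-0.9,-3.8,0,-0.13,-0.9,-3.8,0,-0.13,-0.9,-3.8,0,-0.13]' - 6; python3 -m crank '[-0.9,-3.8,0,-0.13,-0.9,-3.8,0,-0.12,-0.9,-3.8,0,-0.1,-0.9,-3.8,0,-0.1,-0.9,-3.5,0,-0.1,-0.3,-1.5,0,-0.023,0,0,0,0,0,0,0,0]'; python3 tilt.py wrist w5.png; python3 -c "
from fit import *
f=grab('side','s5.png');f=grab('scene','c5.png')
print(models.spot_point('scene','peg_tip'),models.spot_point('scene','free_peg'))"
```

```text
clock: 6.9
ee_pos: [0.4608, -0.3283, 0.2349]
tcp_rot: [0.642, 0.766, -0.0, -0.001]
wrist_force: [0.5, -0.3, -1.3]
opening: 0.575
clock: 7.7
ee_pos: [0.4151, -0.527, 0.2354]
tcp_rot: [0.83, 0.557, 0.001, -0.001]
wrist_force: [-0.0, 0.3, -0.9]
opening: 0.571
tcp [ 0.4156 -0.5265  0.2359] az 67.77057759850959 F [ 0.5237  0.0125 -0.5015] [ 0.011  -0.0589 -0.0143] 0.575401502581965 7.75
20633
x -0.015 n476 z 0.018..0.020
x -0.005 n801 z 0.018..0.020
x 0.005 n379 z 0.016..0.018
x 0.015 n2123 z 0.015..0.017
x 0.025 n2195 z 0.014..0.016
x 0.035 n2268 z 0.013..0.015
x 0.045 n2341 z 0.012..0.014
x 0.055 n2427 z 0.011..0.013
x 0.065 n2410 z 0.001..0.012
x 0.075 n1744 z -0.007..0.005
x 0.085 n1733 z -0.009..0.001
x 0.095 n1536 z -0.009..0.000
x 0.125 n88 z -0.105..-0.101
x 0.135 n112 z -0.114..-0.101
[{'xyz': [0.4562, -0.4011, 0.1334], 'score': 0.75}] [{'xyz': [0.4658, -0.3475, 0.0099], 'score': 0.59}]
```

View pics/w5.png

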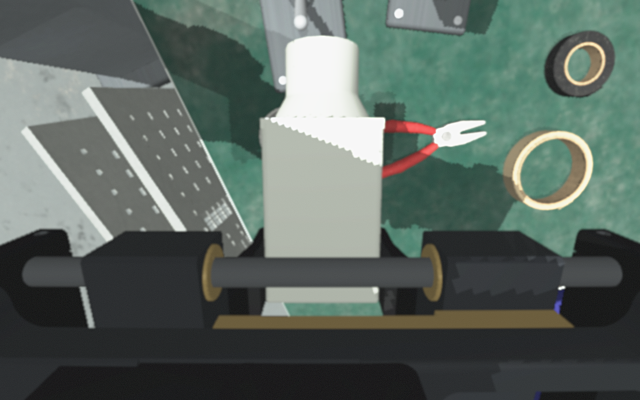

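View pics/s5.png

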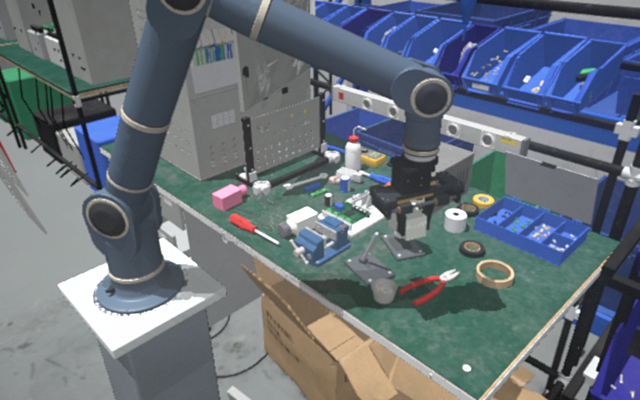

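View pics/c5.png

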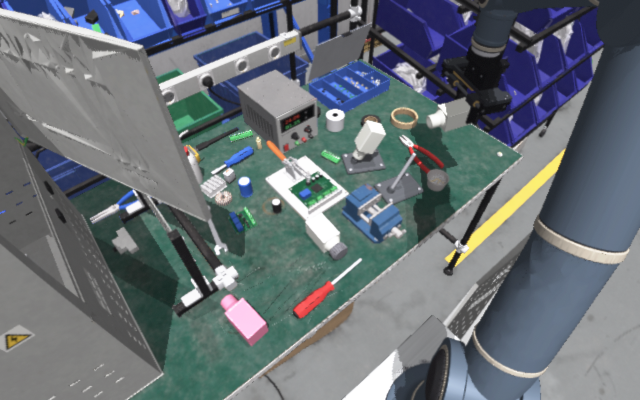

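```bash
python3 -m crank '[0,0,-2,0.126,0,0,-2,0,0,0,0,0,0,0,0,0]'
python3 - <<'E'
from fit import *
for c,top in (('scene',.126),('side',.126)):
    f=grab(c,c+'6.png');W=cloud(f)
    t0=np.array([.4545,-.3995,.134]);f0=np.array([.466,-.345,.012]);d=(t0-f0)/np.linalg.norm(t0-f0)
    D=W-f0;t=D@d;r=np.linalg.norm(D-t[...,None]*d,axis=-1)
    m=(r<.013)&(t>.025)&(t<.15);P=W[m]
    l=cv2.fitLine(P[(t[m]<.13)].astype(np.float32),cv2.DIST_HUBER,0,.01,.001).ravel()
    v=l[:3]*np.sign(l[2]);p=l[3:]
    cam=np.array(f['extrinsics'])[:3,3]-p;cam/=np.linalg.norm(cam);cam-=cam@v*v;cam/=np.linalg.norm(cam)
    p=p-.004*cam
    F=p+v*(.012-p[2])/v[2]
    print(c,len(P),v,np.degrees(np.arctan2(v[1],v[0])),'foot',F,'tip',F+.135*v,'maxz',P[:,2].max())
    print(' proj tip',w2p(f,F+.135*v))
    x,y=w2p(f,t0)[0].astype(int)
    i=cv2.imread('pics/%s6.png'%c)[y-30:y+60,x-60:x+60];cv2.imwrite('pics/%s6c.png'%c,cv2.resize(i,None,fx=6,fy=6,interpolation=2))
E
python3 tilt.py wrist w6.png | head -1
```

```text
clock: 8.35
ee_pos: [0.4145, -0.5287, 0.1969]
tcp_rot: [0.794, 0.607, 0.0, -0.0]
wrist_force: [-1.1, 0.1, -0.2]
opening: 0.58
scene 132 [-0.1072 -0.4176  0.9023] -104.39221 foot [ 0.4671 -0.3427  0.012 ] tip [ 0.4527 -0.3991  0.1338] maxz 0.1345220474620673
 proj tip [[414.3599 152.971 ]]
side 109 [-0.0998 -0.4066  0.9081] -103.79167 foot [ 0.4634 -0.3455  0.012 ] tip [ 0.4499 -0.4004  0.1346] maxz 0.1349879918210849
 proj tip [[376.7619 231.7131]]
tcp [ 0.4149 -0.5294  0.1981] az 74.76924273567145 F [-0.3914 -0.4694 -0.0828] [-0.0338  0.0113  0.0159] 0.5721857812627671 8.5
```

View pics/scene6c.png

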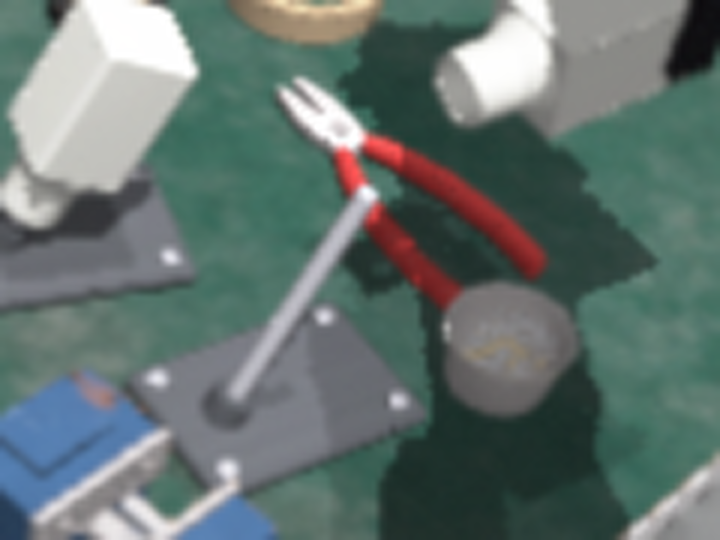

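View pics/side6c.png

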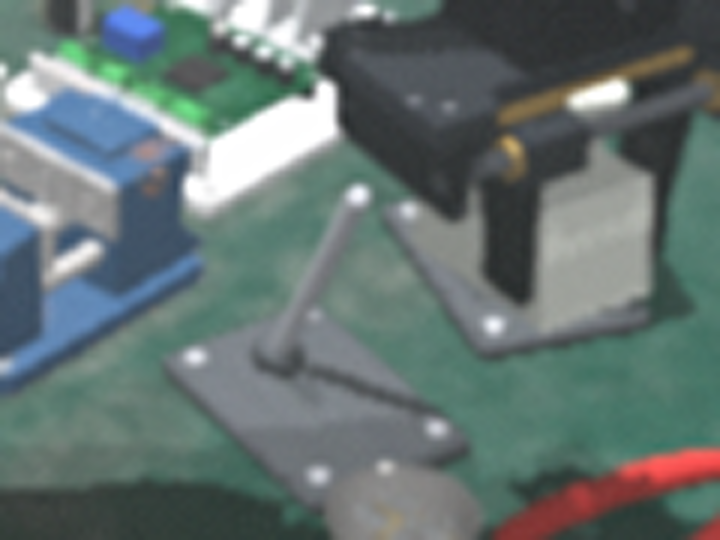

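View pics/w6.png

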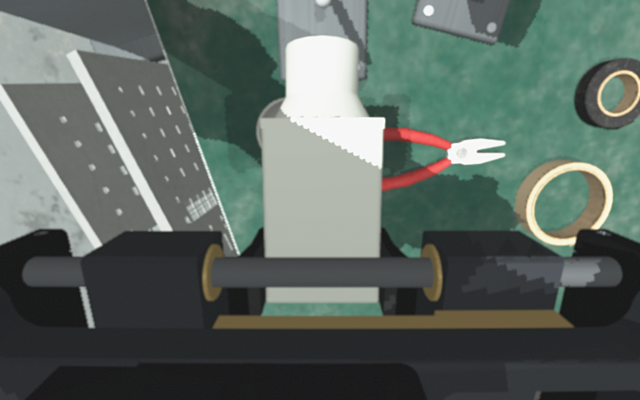

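```bash
python3 -m crank '[0.3,-0.1,-2,0.01,0,0,-2,0,0,0,-1.3,0,0,0,0,0,0,0,0,0]'
python3 - <<'E'
from fit import *
s=status.observe();print(s['ee_pos'],s['tcp_rot'],s['clock'])
for c in ('scene','side'):
    f=grab(c,c+'7.png');W=cloud(f)
    tip=np.array([.453,-.400,.134])
    q=s['tcp_rot'];a=2*np.arctan2(q[1],q[0]);ex=np.array([np.cos(a),np.sin(a),0])
    M=s['ee_pos']+.1015*ex+[0,0,-.018]
    print(c,w2p(f,tip),w2p(f,M))
    x,y=w2p(f,tip)[0].astype(int)
    i=cv2.imread('pics/%s7.png'%c)[y-45:y+45,x-60:x+60];cv2.imwrite('pics/%s7c.png'%c,cv2.resize(i,None,fx=6,fy=6,interpolation=2));print(x,y)
E
```

```text
clock: 9.0
ee_pos: [0.4175, -0.5304, 0.1443]
tcp_rot: [0.792, 0.611, 0.0, 0.0]
wrist_force: [-0.2, -0.1, -1.0]
opening: 0.574
[ 0.4175 -0.5304  0.1443] [0.7916 0.611  0.0001 0.0005] 9.0
scene [[414.5074 152.699 ]] [[424.6655 151.4361]]
414 152
side [[377.4471 231.3646]] [[384.9181 240.768 ]]
377 231
```

View pics/scene7c.png

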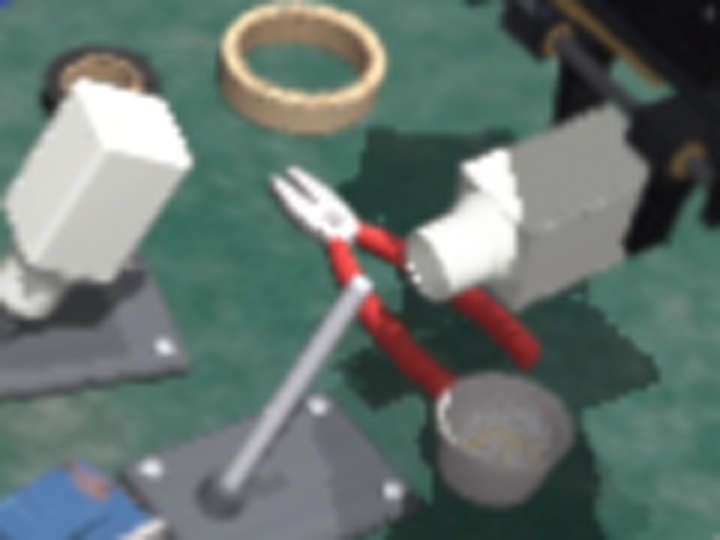

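View pics/side7c.png

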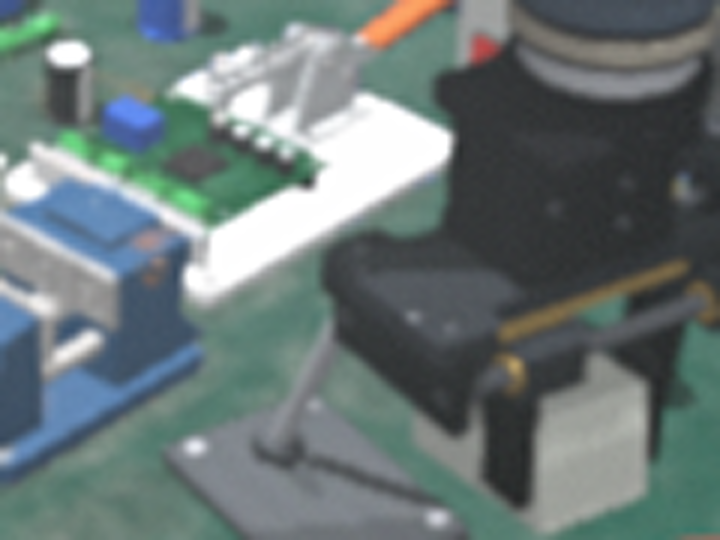

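```bash
python3 -m crank '[0.25,0.97,0,0,0.25,0.97,0,0,0.25,0.97,0,0,0.27,0.95,0,0,0,0,0,0]'
python3 - <<'E'
from fit import *
s=status.observe();print(s['ee_pos'],s['wrist_force'],s['clock'])
for c in ('scene',):
    f=grab(c,c+'8.png')
    x,y=414,152
    i=cv2.imread('pics/%s8.png'%c)[y-45:y+45,x-60:x+60];cv2.imwrite('pics/%s8c.png'%c,cv2.resize(i,None,fx=6,fy=6,interpolation=2));print(x,y)
E
python3 tilt.py wrist w8.png
```

```text
clock: 9.6
ee_pos: [0.4286, -0.4893, 0.1439]
tcp_rot: [0.791, 0.612, 0.0, -0.0]
wrist_force: [0.1, 0.3, -0.4]
opening: 0.575
[ 0.4286 -0.4893  0.1439] [ 0.1216  0.323  -0.4172] 9.6
414 152
tcp [ 0.4277 -0.4911  0.1437] az 75.37275879518087 F [-0.0482  0.1398 -1.0768] [-0.1224 -0.0603  0.0164] 0.5791615047123801 9.7
10366
x 0.035 n14 z 0.013..0.014
x 0.045 n794 z 0.011..0.013
x 0.055 n2113 z 0.010..0.012
x 0.065 n2351 z 0.002..0.011
x 0.075 n1689 z -0.007..0.005
x 0.085 n1595 z -0.009..-0.000
x 0.095 n1615 z -0.010..-0.002
x 0.105 n52 z -0.036..-0.004
x 0.115 n53 z -0.058..-0.039
x 0.125 n51 z -0.132..-0.060
x 0.135 n39 z -0.099..-0.081
```

View pics/scene8c.png

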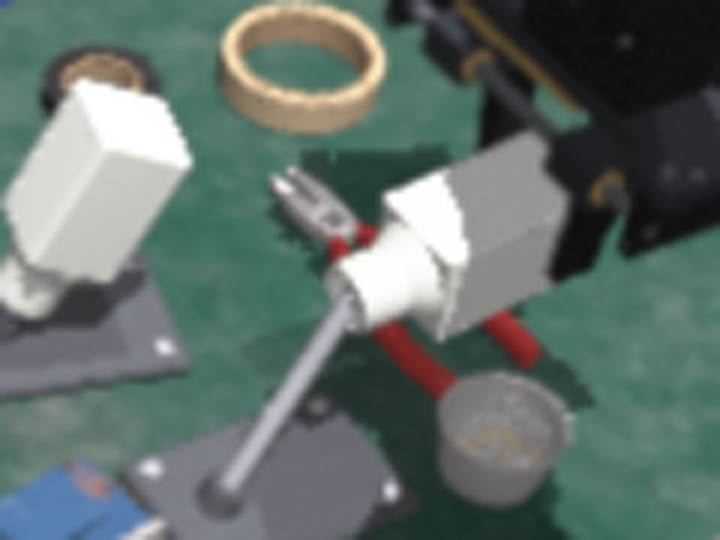

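```bash
cat > path.py <<'E'
import numpy as np
tip=np.array([.057,.134]);r=np.array([.4226,.9063]);az=np.radians(75.4)
d=-np.array([np.cos(az),np.sin(az)])
def P(th,lam):
    b=np.array([np.cos(np.radians(th)),np.sin(np.radians(th))])
    return tip-lam/2*r+(.1015-lam/2*np.cos(np.radians(65-th)))*b+[0,.0065]
prev=None
for th,lam in [(6,14),(12,15),(18,17),(24,19),(30,22),(36,25),(42,29),(48,33),(54,38),(60,43),(66,48),(70,54),(70,60),(68,70),(66,80),(65,90),(65,100),(65,105),(65,110)]:
    p=P(th,lam);w=np.r_[np.array([.453,-.400])+(p[0]-.057)*d,p[1]]
    print(th,lam,p.round(4),w.round(4),'' if prev is None else ((w-prev)*100).round(2));prev=w
E
python3 path.py
```

```text
6 14 [-6.3858 -6.5698] [ 2.077   5.8347 -6.5698] 
12 15 [-7.4282 -7.5741] [ 2.3398  6.8435 -7.5741] [  26.28  100.88 -100.42]
18 17 [-8.9518 -9.3231] [ 2.7238  8.3179 -9.3231] [  38.41  147.44 -174.9 ]
24 19 [-10.4149 -11.3443] [  3.0926   9.7337 -11.3443] [  36.88  141.58 -202.12]
30 22 [-12.3072 -14.2834] [  3.5696  11.5649 -14.2834] [  47.7   183.12 -293.91]
36 25 [-13.9882 -17.5547] [  3.9934  13.1916 -17.5547] [  42.37  162.67 -327.13]
42 29 [-15.9143 -21.864 ] [  4.4789  15.0555 -21.864 ] [  48.55  186.39 -430.93]
48 33 [-17.4062 -26.4641] [  4.8549  16.4993 -26.4641] [  37.61  144.38 -460.01]
54 38 [-18.8755 -32.086 ] [  5.2253  17.9211 -32.086 ] [  37.04  142.18 -562.19]
60 43 [-19.6872 -37.8057] [  5.4299  18.7067 -37.8057] [  20.46   78.56 -571.97]
66 48 [-19.8043 -43.4397] [  5.4594  18.82   -43.4397] [   2.95   11.33 -563.4 ]
70 54 [-20.5179 -49.5094] [  5.6393  19.5105 -49.5094] [  17.99   69.05 -606.96]
70 60 [-22.8078 -55.0366] [  6.2165  21.7265 -55.0366] [  57.72  221.6  -552.73]
68 70 [-27.7892 -63.8929] [  7.4722  26.5471 -63.8929] [ 125.57  482.05 -885.62]
66 80 [-33.0727 -72.555 ] [  8.804   31.6599 -72.555 ] [ 133.18  511.29 -866.22]
65 90 [-37.9349 -81.3349] [ 10.0296  36.3651 -81.3349] [ 122.56  470.52 -877.98]
65 100 [-42.161  -90.3979] [ 11.0949  40.4548 -90.3979] [ 106.53  408.96 -906.3 ]
65 105 [-44.2741 -94.9294] [ 11.6275  42.4996 -94.9294] [  53.26  204.48 -453.15]
65 110 [-46.3871 -99.4609] [ 12.1601  44.5444 -99.4609] [  53.26  204.48 -453.15]
```

Units slip (λ in mm); fix.

```bash
sed -i 's/def P(th,lam):/def P(th,lam):\n    lam=lam\/1000/' path.py; python3 path.py
```

```text
6 14 [0.1514 0.1444] [ 0.4292 -0.4914  0.1444] 
12 15 [0.1487 0.1539] [ 0.4299 -0.4887  0.1539] [0.07 0.26 0.95]
18 17 [0.1444 0.1624] [ 0.431  -0.4846  0.1624] [0.11 0.41 0.85]
24 19 [0.1392 0.1703] [ 0.4323 -0.4795  0.1703] [0.13 0.51 0.79]
30 22 [0.1324 0.1768] [ 0.434  -0.473   0.1768] [0.17 0.65 0.65]
36 25 [0.125  0.1824] [ 0.4359 -0.4658  0.1824] [0.19 0.72 0.56]
42 29 [0.1164 0.1863] [ 0.438  -0.4575  0.1863] [0.22 0.83 0.39]
48 33 [0.1074 0.1892] [ 0.4403 -0.4488  0.1892] [0.23 0.87 0.29]
54 38 [0.0977 0.1903] [ 0.4427 -0.4394  0.1903] [0.24 0.94 0.11]
60 43 [0.088  0.1904] [ 0.4452 -0.43    0.1904] [0.24 0.94 0.01]
66 48 [0.0784 0.1896] [ 0.4476 -0.4207  0.1896] [ 0.24  0.93 -0.08]
70 54 [0.0711 0.1861] [ 0.4494 -0.4136  0.1861] [ 0.18  0.7  -0.34]
70 60 [0.0688 0.1806] [ 0.45   -0.4114  0.1806] [ 0.06  0.22 -0.55]
68 70 [0.0671 0.1705] [ 0.4504 -0.4098  0.1705] [ 0.04  0.16 -1.01]
66 80 [0.0651 0.1604] [ 0.451  -0.4079  0.1604] [ 0.05  0.2  -1.  ]
65 90 [0.0619 0.1509] [ 0.4518 -0.4047  0.1509] [ 0.08  0.31 -0.95]
65 100 [0.0576 0.1419] [ 0.4528 -0.4006  0.1419] [ 0.11  0.41 -0.91]
65 105 [0.0555 0.1373] [ 0.4534 -0.3986  0.1373] [ 0.05  0.2  -0.45]
65 110 [0.0534 0.1328] [ 0.4539 -0.3965  0.1328] [ 0.05  0.2  -0.45]
```

```bash
python3 -m crank '[0.07,0.26,0.95,0,0.11,0.41,0.85,0,0.13,0.51,0.79,0,0.17,0.65,0.65,0,0,0,0,0]' - 4
python3 - <<'E'
from fit import *
s=status.observe();print(s['ee_pos'],s['wrist_force'],s['clock'])
for c in ('scene',):
    f=grab(c,c+'9.png')
    x,y=414,152
    i=cv2.imread('pics/%s9.png'%c)[y-45:y+45,x-60:x+60];cv2.imwrite('pics/%s9c.png'%c,cv2.resize(i,None,fx=6,fy=6,interpolation=2));print(x,y)
E
python3 tilt.py wrist w9.png
```

```text
clock: 10.2
ee_pos: [0.4336, -0.4722, 0.1777]
tcp_rot: [0.791, 0.612, 0.001, 0.001]
wrist_force: [0.2, -0.6, -1.3]
opening: 0.573
[ 0.4336 -0.4722  0.1777] [ 0.2398 -0.595  -1.315 ] 10.2
414 152
tcp [ 0.4325 -0.4727  0.1763] az 75.37068825317799 F [-0.383  -0.6641 -0.9667] [-0.0055 -0.0634  0.0068] 0.5767623348881087 10.3
6606
x 0.035 n84 z -0.003..0.001
x 0.045 n1006 z -0.007..-0.002
x 0.055 n1802 z -0.013..-0.007
x 0.065 n1609 z -0.025..-0.012
x 0.075 n956 z -0.040..-0.025
x 0.085 n946 z -0.045..-0.034
x 0.095 n200 z -0.044..-0.039
```

View pics/scene9c.png

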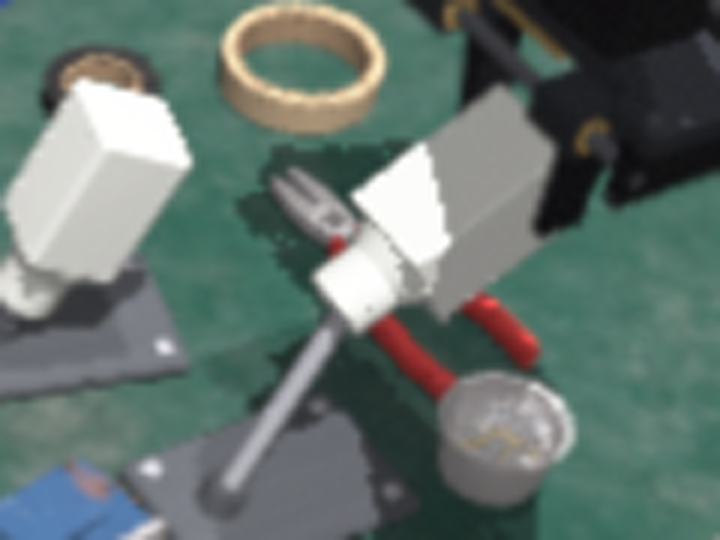

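```bash
python3 -m crank '[0.19,0.72,0.56,0,0.22,0.83,0.39,0,0.23,0.87,0.29,0,0.24,0.94,0.11,0,0,0,0,0]'
python3 - <<'E'
from fit import *
s=status.observe();print(s['ee_pos'],s['wrist_force'],s['clock'])
for c in ('scene',):
    f=grab(c,c+'10.png')
    x,y=414,152
    i=cv2.imread('pics/%s10.png'%c)[y-45:y+45,x-60:x+60];cv2.imwrite('pics/%s10c.png'%c,cv2.resize(i,None,fx=6,fy=6,interpolation=2));print(x,y)
E
python3 tilt.py wrist w10.png
```

```text
clock: 10.8
ee_pos: [0.4422, -0.4372, 0.1898]
tcp_rot: [0.791, 0.612, 0.001, -0.0]
wrist_force: [-0.2, -1.1, -0.8]
opening: 0.573
[ 0.4422 -0.4372  0.1898] [-0.2324 -1.1229 -0.8306] 10.8
414 152
tcp [ 0.4412 -0.439   0.1894] az 75.38373474944984 F [-1.0092  0.4151 -0.7199] [-0.0781 -0.0394  0.0739] 0.5752098994641784 10.9
4980
x -0.025 n469 z -0.010..-0.005
x 0.035 n730 z -0.021..-0.011
x 0.045 n1564 z -0.032..-0.021
x 0.055 n1385 z -0.062..-0.034
x 0.065 n655 z -0.077..-0.061
x 0.075 n158 z -0.132..-0.072
x 0.085 n19 z -0.140..-0.135
```

View pics/scene10c.png

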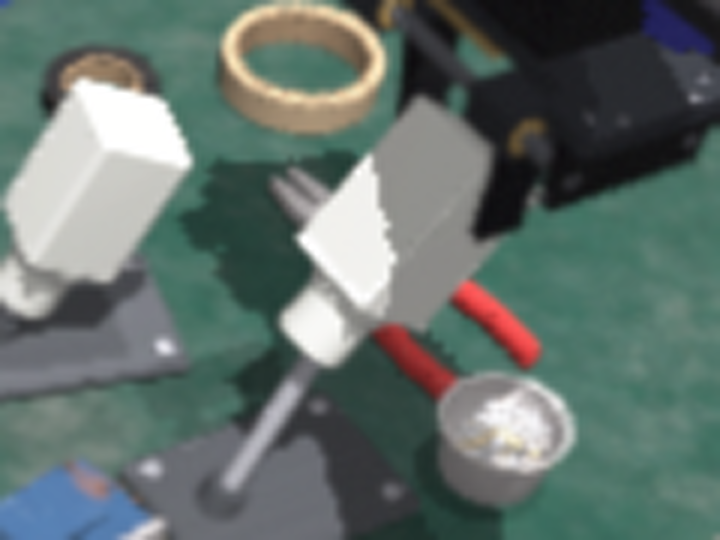

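Working well; the bottle is now about 50° down and threaded on the rod. Continue.

```bash
python3 -m crank '[0.24,0.94,0.01,0,0.24,0.93,-0.08,0,0.18,0.7,-0.34,0,0.06,0.22,-0.55,0,0.04,0.16,-1,0,0.05,0.2,-1,0,0,0,0,0]'
python3 - <<'E'
from fit import *
s=status.observe();print(s['ee_pos'],s['wrist_force'],s['clock'])
for c in ('scene','side'):
    f=grab(c,c+'11.png')
    x,y=(414,152) if c=='scene' else (377,231)
    i=cv2.imread('pics/%s11.png'%c)[y-45:y+45,x-60:x+60];cv2.imwrite('pics/%s11c.png'%c,cv2.resize(i,None,fx=6,fy=6,interpolation=2));print(x,y)
E
python3 tilt.py wrist w11.png
```

```text
clock: 11.6
ee_pos: [0.448, -0.4071, 0.1575]
tcp_rot: [0.792, 0.611, -0.0, -0.002]
wrist_force: [-0.2, 0.3, -0.8]
opening: 0.574
[ 0.448  -0.4071  0.1575] [-0.238   0.2795 -0.7808] 11.6
414 152
377 231
tcp [ 0.4491 -0.4083  0.1597] az 75.31378586150225 F [-0.5708 -0.2667 -0.4408] [-0.014  -0.0543 -0.0325] 0.574563510644079 11.75
6941
x -0.035 n51 z -0.007..-0.006
x -0.025 n854 z -0.006..-0.001
x -0.015 n410 z -0.001..0.001
x 0.005 n347 z 0.012..0.014
x 0.015 n607 z 0.014..0.015
x 0.025 n1056 z -0.019..-0.005
x 0.035 n1828 z -0.038..-0.020
x 0.045 n1427 z -0.080..-0.040
x 0.055 n345 z -0.127..-0.078
x 0.065 n16 z -0.134..-0.129
```

View pics/scene11c.png

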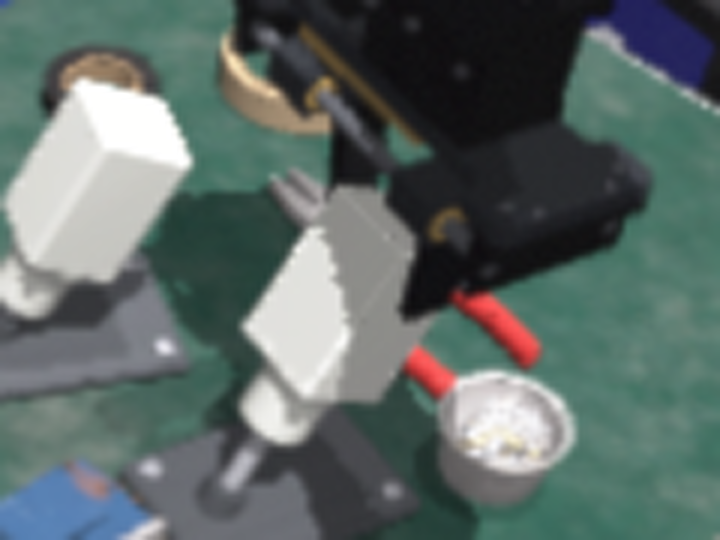

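View pics/side11c.png

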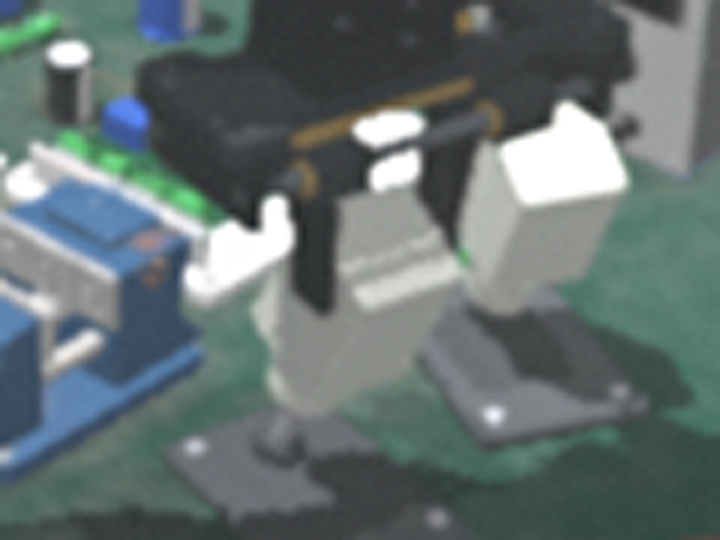

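```bash
python3 -m crank '[0.1,0.38,-0.9,0,0.1,0.4,-0.9,0,0.08,0.3,-0.6,0,0,0,0,0]'; python3 -m crank '[0.04,0.15,-0.3,0,0.04,0.15,-0.3,0,0,0,0,0]'; python3 -m crank '[0.03,0.1,-0.2,0,0.03,0.1,-0.2,0,0,0,0,0]'
python3 - <<'E'
from fit import *
s=status.observe();print(s['ee_pos'],s['wrist_force'],s['clock'])
for c in ('scene','side'):
    f=grab(c,c+'12.png')
    x,y=(404,162) if c=='scene' else (377,241)
    i=cv2.imread('pics/%s12.png'%c)[y-45:y+45,x-60:x+60];cv2.imwrite('pics/%s12c.png'%c,cv2.resize(i,None,fx=6,fy=6,interpolation=2));print(x,y)
for c in('scene','side'):
  for q in ('bottle_mouth','bottle_center'): print([(np.round(d['xyz'],3),round(d['score'],2)) for d in models.spot_point(c,q)])
E
```

```text
clock: 12.15
ee_pos: [0.4515, -0.3959, 0.1345]
tcp_rot: [0.791, 0.612, -0.0, -0.001]
wrist_force: [-0.4, 0.1, -1.1]
opening: 0.576
clock: 12.45
ee_pos: [0.4528, -0.3954, 0.1305]
tcp_rot: [0.792, 0.611, -0.0, 0.001]
wrist_force: [-2.2, -1.2, 2.2]
opening: 0.572
clock: 12.75
ee_pos: [0.4533, -0.3935, 0.1267]
tcp_rot: [0.792, 0.611, -0.0, 0.001]
wrist_force: [-1.8, -2.7, 4.7]
opening: 0.575
[ 0.4533 -0.3935  0.1267] [-1.8236 -2.6526  4.6539] 12.75
404 162
377 241
[(array([0.469, 0.189, 0.023]), 0.89), (array([ 0.458, -0.363,  0.031]), 0.84)]
[(array([0.394, 0.18 , 0.026]), 0.95), (array([ 0.456, -0.385,  0.101]), 0.72)]
[(array([0.472, 0.188, 0.025]), 0.97), (array([ 0.462, -0.363,  0.029]), 0.86)]
[(array([0.398, 0.18 , 0.024]), 0.94), (array([ 0.454, -0.388,  0.103]), 0.9)]
```

View pics/scene12c.png

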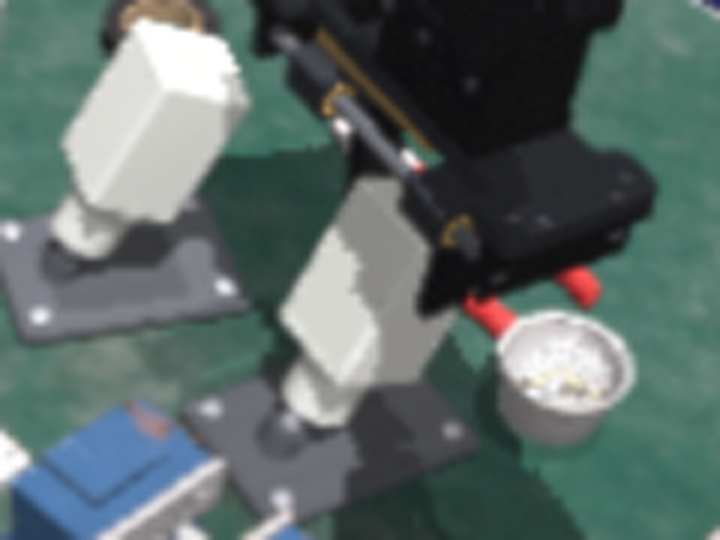

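View pics/side12c.png

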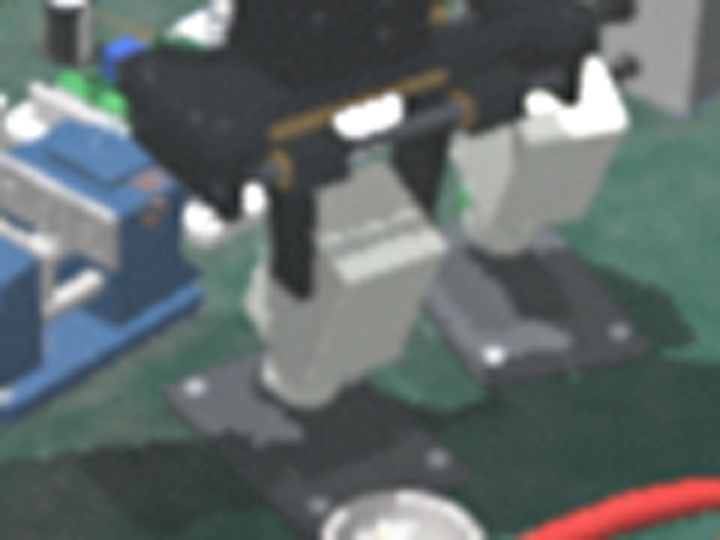

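```bash
python3 -m crank '[0,0,0.2,0,0,0,0,0,0,0,0,0,0,0,0,0,0,0,0,0,0,0,0,0]' 0.8; python3 -m crank '[0,0,1.5,0,0,0,3,0,0,0,4,0,0,0,4,0,0,0,4,0,0,0,0,0,0,0,0,0]'
python3 - <<'E'
from fit import *
s=status.observe();print(s['ee_pos'],s['wrist_force'],s['clock'])
for c in ('scene','side'):
    f=grab(c,c+'13.png')
    x,y=(404,162) if c=='scene' else (377,241)
    i=cv2.imread('pics/%s13.png'%c)[y-45:y+45,x-60:x+60];cv2.imwrite('pics/%s13c.png'%c,cv2.resize(i,None,fx=6,fy=6,interpolation=2))
    foot=np.array([.4655,-.3445,.012]);v=np.array([-.104,-.412,.9053])
    for q in ('bottle_mouth','bottle_center','capped_center'): 
        for d in models.spot_point(c,q):
            D=np.array(d['xyz'])-foot;print(c,q,np.round(d['xyz'],3),round(d['score'],2),'along',round(D@v,3),'off',round(np.linalg.norm(D-D@v*v),3))
E
```

```text
clock: 13.65
ee_pos: [0.4533, -0.3921, 0.1277]
tcp_rot: [0.792, 0.611, 0.0, -0.0]
wrist_force: [-0.3, 0.0, 0.3]
opening: 0.892
clock: 14.35
ee_pos: [0.4537, -0.3924, 0.295]
tcp_rot: [0.792, 0.611, 0.0, 0.002]
wrist_force: [1.4, 0.9, -1.7]
opening: 0.9
[ 0.4537 -0.3924  0.295 ] [ 1.3565  0.858  -1.6544] 14.35
scene bottle_mouth [0.469 0.191 0.022] 0.93 along -0.212 off 0.492
scene bottle_mouth [ 0.459 -0.361  0.034] 0.69 along 0.028 off 0.007
scene bottle_center [0.394 0.18  0.026] 0.98 along -0.196 off 0.492
scene bottle_center [ 0.458 -0.39   0.102] 0.64 along 0.101 off 0.005
scene capped_center [ 0.47  -0.097  0.027] 0.64 along -0.089 off 0.232
side bottle_mouth [0.472 0.188 0.028] 0.83 along -0.205 off 0.491
side bottle_mouth [ 0.46  -0.366  0.03 ] 0.71 along 0.026 off 0.012
side bottle_center [0.394 0.181 0.026] 0.95 along -0.197 off 0.493
side bottle_center [ 0.455 -0.391  0.102] 0.58 along 0.102 off 0.005
side capped_center [ 0.472 -0.099  0.023] 0.75 along -0.092 off 0.228
```

View pics/scene13c.png

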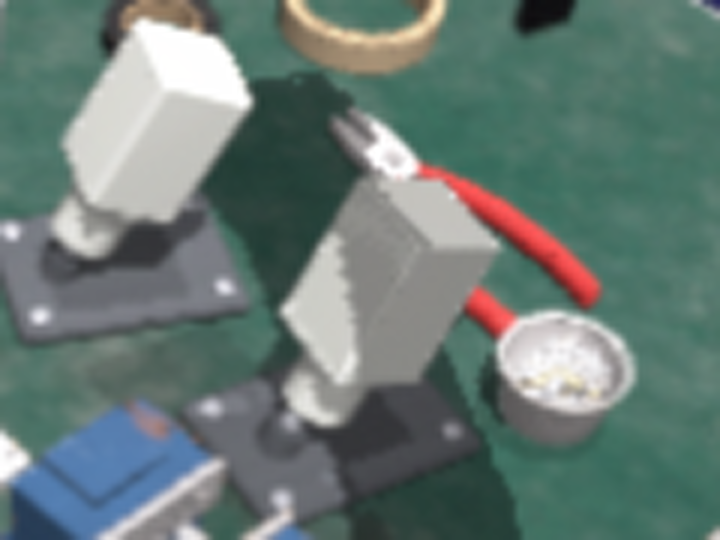

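View pics/side13c.png

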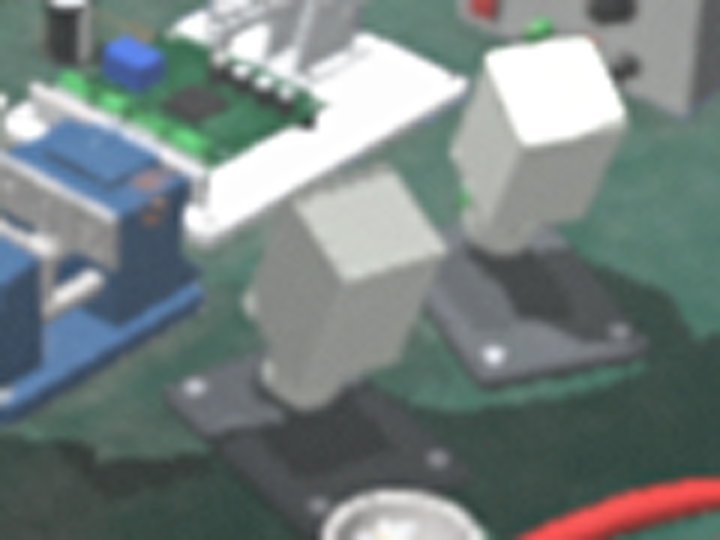

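```bash
python3 -c "
from cell import ticket
print(ticket.finish_job())"
```

```text
the job is handed in; nothing more can be done
None
```

The open bottle is hanging upside down by itself on the free peg, and I handed the job in at about 15 s of the 48 s allowed. The hand-in reports no verdict, so the checks below are my own.

**How it went:**
- I gripped the bottle near its bottom across the flats, lifted it to about 0.23 m and carried it to the peg with its mouth facing the rod.
- The tool can only point down, and the bottle did not swing down in the grip even at 3 N. I hooked its mouth over the peg tip and moved the gripper in an arc, which turned the bottle onto the rod line.
- I then slid it down until the tip touched the inside of the bottom (about 5 N), opened the gripper and backed straight up.

**Last checks, after letting go:**

| Check | Measured | Allowed |
|---|---|---|
| Mouth distance from the rod's foot | 26–28 mm along the rod | 0–45 mm |
| Mouth offset from the rod line | 7 mm (scene camera), 12 mm (side camera) | 20 mm per axis |
| Bottle tilt from vertical | about 21° | rod leans 25°; within 20° of it |

- **Camera disagreement:** the two cameras' mouth offsets differ by 5 mm, close to the networks' 4 mm accuracy.
- **Capped bottle:** it was found within about 3 mm of its starting position.
- **Gripper:** it is well clear above the bottle and touches nothing.
- **At rest:** the pictures before and after release show the bottle in the same place, but I did not measure its speed directly.

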